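# Hang a security case on the spring hook and tug-test it

### The job

Hang the clear security case on the empty spring hook by the window in its header. With the case still gripped, tug it gently down and hold for a moment so that the green band shows above the hook's blue sleeve but never the red one, then let go so that it hangs freely. Finally press the red arming button all the way down and release it, leaving the case hanging still, without disturbing the other goods on the table.

Things in the scene. Friction and masses are not known exactly. Their poses are not given: they have to be found in the camera images.
- case: loose clear case with grey lid and header, upright, 0.17-0.33 kg. Origin: centre of underside; x through its thickness, y across its width, z up. Clear box 44 x 84 mm, 70 high; lid 50 x 90, 70-80 mm up; on it a header 14 mm thick (x), 74 wide (y), 80-156 mm up
- case_window (a point): centre of the window, 50 mm wide (y) and 36 mm high, that goes right through the header along x: 80 to 116 mm above the case's underside, this point at 98. Axes as the case. Its upper edge comes to rest on the hook arm
- case_grip (a point): middle of the solid grip bar above the window: 142 mm above the case's underside. Bar 14 mm thick (x), 74 mm wide (y), 116 to 156 mm above the underside; pinch it across x from above. Fingertips 18 mm or more above the bar's lower edge clear the hook's upturned tip when hung. Axes as the case
- hook_stand: fixed stand with the empty hook; yaw varies. Origin: post axis at table height. Base 150 x 130 x 12 mm, white post 26 mm square, 240 high. Hook points along its -x: level steel bar 8 mm thick, axis 200 mm up when unloaded, ending in an upturned tip 118 mm from the post axis whose top is 14 mm above the arm's axis. Blue sleeve, 36 mm square, slides down the post on a spring with the hook
- hook_seat (a point): point on top of the hook arm where the header should sit: 73 mm in front of the post axis, 45 mm behind the tip, 204 mm above the table when unloaded (4 mm above the arm's axis); sinks with the hook. x runs along the arm from tip to post, z up. Bring the window over the tip along +x, case's x parallel to this x either way round, then lower
- spring_hook (a joint): how far the hook has sunk (m): 0 unloaded, grows as it is pulled down, hard stop at 0.030. About 0.4 N per mm after a 0.3 N preload; the case's weight alone sinks it 3 to 8 mm. The green band on the post begins to show above the blue sleeve at 0.012, the red one at 0.022
- taken_stand: a second fixed stand of the same shape (origin and axes alike) whose hook already carries a case of the same shape with a blue carton, rigidly; obstacle, leave alone. Which stand is on the left varies.
- set_button (a joint): travel of the arming button (m): 0 up, 0.006 fully down (about 5 N); springs back
- set_button_top (a point): centre of the top of the red round arming button, 36 mm across, on a low white housing; press straight down
- wrap_puck: loose black disc 60 mm across, 24 mm high, origin at its underside; bystander
- label_roll: loose white paper-label roll lying flat, 70 mm across, 30 mm high, origin at its underside; bystander
- white_carton: loose white carton 60 x 110 x 40 mm, origin at its underside; bystander
- grey_carton: loose grey carton 60 x 90 x 60 mm, origin at its underside; bystander
- blue_carton: loose blue carton 70 x 110 x 50 mm, origin at its underside; bystander
- driver: loose screwdriver with orange handle, 150 mm long; bystander

How it is judged:
On the way, in this order (a step that is already met when the one before it is completed fails the run):
1. the held case, hook through its window, has drawn the hook down 12 to 22 mm for 0.2 s (x of case_window in the frame of hook_seat between -0.04 and 0.045 m and y of case_window in the frame of hook_seat between -0.02 and 0.02 m and z of case_window in the frame of hook_seat between -0.03 and -0.01 m and contact force between case and hook_stand above 0.8 N and value of joint spring_hook between 0.012 and 0.022 m and contact force between the fingers and case above 0.5 N), for 0.2 s.
2. the case is let go and hangs on the hook by its own weight, hardly swaying (x of case_window in the frame of hook_seat between -0.04 and 0.045 m and y of case_window in the frame of hook_seat between -0.02 and 0.02 m and z of case_window in the frame of hook_seat between -0.03 and -0.01 m and contact force between case and hook_stand above 0.8 N and value of joint spring_hook between 0.002 and 0.011 m and contact force between the fingers and case below 0.1 N and angle between case's own z axis and vertical below 0.25 rad and linear speed of case below 0.15 m/s), for 0.2 s.
3. the arming button is pressed down (at least 4.5 of 6 mm) while the case hangs there (x of case_window in the frame of hook_seat between -0.04 and 0.045 m and y of case_window in the frame of hook_seat between -0.02 and 0.02 m and z of case_window in the frame of hook_seat between -0.03 and -0.01 m and contact force between case and hook_stand above 0.8 N and value of joint set_button above 0.0045 m), for 0.05 s.
At the end, for the whole second after the job is handed in: The case hangs free and still (under 0.05 m/s, tilt under 0.25 rad) on the spring hook: window centre within 20 mm sideways of hook_seat, -40 to 45 mm along the arm, 10 to 30 mm below it; hook sunk 2 to 11 mm; fingers off the case; button up again (under 1.5 mm) (x of case_window in the frame of hook_seat between -0.04 and 0.045 m and y of case_window in the frame of hook_seat between -0.02 and 0.02 m and z of case_window in the frame of hook_seat between -0.03 and -0.01 m and contact force between case and hook_stand above 0.8 N and value of joint spring_hook between 0.002 and 0.011 m and contact force between the fingers and case below 0.1 N and linear speed of case below 0.05 m/s and angle between case's own z axis and vertical below 0.25 rad and value of joint set_button below 0.0015 m); the robot touches nothing.
It fails at once if the hook is pulled down into the red (more than 22 mm) (value of joint spring_hook above 0.022 m).
It fails at once if a bystander is shoved more than 40 mm (distance of any of wrap_puck, label_roll, white_carton, grey_carton, blue_carton, driver from where it was at the start of the episode above 0.04 m).
It also fails if it takes over 64 s, if anything falls off the work surface, if the arm or the gripper's body presses on something with over 40 N, if the wrist force passes 120 N, or if a joint passes its speed limit or range.

### The arm

A 6-joint arm with a two-finger parallel gripper is mounted at the origin on the work surface. World frame = base frame: x ahead of the robot, y to its left, z up, the work surface at z = 0. Lengths are in m, angles in rad, forces in N, time in s.
With the tool pointing down it reaches from about 0.225 to 0.875 m from the base axis. Payload 3.4 kg.
Tool frame: the origin (TCP) lies on the centre line of the jaws, within the pads' length; the fingertips stand 14 mm ahead of it and the grasp point (between the pads) lies 5 mm behind it; z points along the fingers, x is the direction in which the jaws open and shut, and the axes are right-handed (so a half turn about z gives the same grasp; the last joint's range is limited). The gripper opens to 85 mm and grips with 20 to 120 N. Pads are 22 mm wide; open, the fingers measure 114 mm over their backs; the gripper's body (76 mm by 85 mm) begins 54 mm behind the grasp point. The pads swing forward as they close: fully open they stand 13 mm farther back than shut.
Start: joints at [-1.32, 0.276, 1.505, -0, 1.361, -0.121], TCP at [0.209, -0.536, 0.245] pointing down, gripper open.
Joint ranges: [-2.89, 2.89], [-0.75, 2.08], [0.22, 2.7], [-1.18, 4.32], [0.11, 2.71], [-2.7, 2.7]. Speed limits (rad/s): [2.57, 2.57, 3.14, 3.14, 3.14, 3.14].

### API

Orientations are given as a 3x3 rotation matrix whose columns are the frame's x, y, z axes.
In Python, from workcell import env gives the robot as it stands.
- The arm moves only by the tool step_arm, never from a script. Its argument "increments" is a list of rows, each a list of 5 numbers: the finger opening in mm, from 0 to 85.4, then the shift along the tool's x, y, z normalised to -1 to 1, where 1 is 0.4 m, then the turn about the tool's z normalised to -1 to 1, where 1 is 120 degrees. A call has 1 to 12 rows; each row is the pose to reach, as a shift and turn from the pose commanded when the call began, along the tool's axes at that moment; what a row does not reach only later rows make up. A row lasts 1/10 s, in which the tool goes at most 50 mm and 8.59 degrees, less where a joint would pass 70% of its speed; a pose out of reach is approached as far as the arm can. A call with a number of a shift or a turn outside -1 to 1 is refused whole. A call with a gripper value outside its range is refused whole. The fingers move at their own pace and stop on an object; the grip force is fixed at half the most. Time passes only in rows, so rows that repeat a pose let the fingers close. It gives the time, the measured TCP pose, the force and the opening at its end, in the units of the state.
- env.sense(): the state, without advancing time (a new reading comes with each control period).
- env.read_camera(name): name is "scene" or "top" or "wrist"; returns a dict with "color" (480x640x3 uint8, red, green, blue), "range_z" (480x640 float32, m along the optical axis (not along the pixel's ray), 0 where there is no reading), "fx", "fy", "cx", "cy" (pixels), "k1" (the pictures are not rectified: a ray, as slopes to the right and down, at radius r is drawn at 1 + k1 r^2 times it, then the intrinsics apply), "R" (3x3) and "t" (3): a world point X has camera coordinates R X + t; the wrist camera has in their place "mount" (4x4, takes a point from camera to tool coordinates, whose origin is the TCP and whose axes are the tool frame's). Camera axes: x right, y down, z forward; pixel columns grow to the right and rows downward; lengths in m; the calibration is good to about 2 mm. A picture is of the moment at which its call begins: read the wrist's pose just before it.
- env.job_done(): hands the job in, once; it reports no verdict.
Trained networks look in a picture, given as the dict that the camera call returned (one of the last four; its "shot" number tells which), for a name from the list of things; names that differ only in an ending like _2 or _b are one class to them, and where a whole thing is asked for, a point or a joint stands for the part that bears it (a point fixed in the world has none). Each returns a list of dicts, best first, with "p" (0 to 1); they miss things now and then, are a little off and sometimes report something else, mostly with a low value. They report only what shows in the picture. A call takes as long as a camera call.
- env.boxes_of(target, picture): "extent" ([left, top, right, bottom] in pixels, round what is visible of it).
- env.silhouettes(target, picture): "pixels" (480x640 bool, what is visible of it) and "extent" ([left, top, right, bottom] in pixels, round what is visible of it).
The state is a dict: "time": time; "joints": joint angles; "dq": joint speeds; "joint_torque": joint torques, N m; "tcp_pos": TCP position; "tool_rot": TCP orientation; "force": force on the tool from outside, world axes, zero at the start; "torque": the same for the moment, N m; "width": opening from 0.0 (shut) to 1.0 (fully open).
Only numpy, scipy, OpenCV 4.12 (cv2) and the standard library are available. Lean on these libraries where they do the work, as an engineer would, in place of code of your own. Each camera call takes 0.05 s, during which the arm holds its last target.

## Working session

There is one attempt and no reset: what is moved stays moved. The work goes in short steps, Python scripts to look and compute and a tool call to move; the robot and the scene stay as the last step left them, time stands still between calls to the robot, and variables do not carry over. Pictures are saved under pics/ and viewed, and the job is handed in when it is done.

Besides the shell and the picture viewer there is one more tool, called after "Call:" as name([rows], argument=value, ...), one row to a line, values as JSON. step_arm: Moves the arm, as the interface text tells. Its arguments: {"type":"object","properties":{"increments":{"type":"array"}},"required":["increments"]}

```bash
mkdir -p pics; ls; cat > h.py <<'E'
import numpy as np,cv2,pickle
from workcell import env
def shot(n,f):
    s=env.sense(); d=env.read_camera(n); d=dict(d)
    if 'mount' in d:
        T=np.eye(4);T[:3,:3]=s['tool_rot'];T[:3,3]=s['tcp_pos']
        C=T@d['mount']; d['R2']=C[:3,:3].T; d['t2']=-C[:3,:3].T@C[:3,3]
    else: d['R2']=np.array(d['R']);d['t2']=np.array(d['t'])
    cv2.imwrite(f'pics/{f}.png',d['color'][:,:,::-1])
    pickle.dump(d,open(f'{f}.pkl','wb'))
    return d
def cloud(d):
    K=np.array([[d['fx'],0,d['cx']],[0,d['fy'],d['cy']],[0,0,1.]])
    v,u=np.mgrid[0:480,0:640]
    n=cv2.undistortPoints(np.stack([u,v],-1).reshape(-1,1,2).astype(float),K,np.array([d['k1'],0,0,0.])).reshape(480,640,2)
    z=d['range_z']; P=np.dstack([n[...,0]*z,n[...,1]*z,z])
    W=(P-d['t2'])@d['R2']; W[z<=0]=np.nan
    return W
def proj(d,X):
    c=np.atleast_2d(X)@d['R2'].T+d['t2']; a=c[:,:2]/c[:,2:]
    r=(a**2).sum(1,keepdims=True); a=a*(1+d['k1']*r)
    return a*[d['fx'],d['fy']]+[d['cx'],d['cy']]
E
python3 - <<'E'
from h import *
for n in ['scene','top','wrist']:
    d=shot(n,n+'0')
    W=cloud(d); print(n,d['R2'],d['t2'],d['fx'],d['k1'])
    for k in ['case','hook_stand','taken_stand','set_button','wrap_puck','label_roll','white_carton','grey_carton','blue_carton','driver']:
        for r in env.silhouettes(k,d)[:2]:
            q=W[r['pixels']]; q=q[~np.isnan(q[:,0])]
            print(k,round(r['p'],2),[int(x) for x in r['extent']], len(q), np.round(np.percentile(q,[3,50,97],axis=0),3).tolist() if len(q) else '')
s=env.sense();print(s)
E
```

```text
pics
scene [[-0.89572514  0.44458155  0.00486983]
 [ 0.32760241  0.66736617 -0.6688042 ]
 [-0.30058797 -0.59746937 -0.74342264]] [ 0.54725941 -0.03976381  1.26874731] 530.1177811377433 -0.13983216437466212
case 0.95 [367, 234, 394, 313] 1564 [[0.438, -0.043, 0.002], [0.483, 0.023, 0.081], [0.507, 0.043, 0.158]]
hook_stand 0.86 [248, 136, 331, 247] 3756 [[0.47, -0.361, 0.004], [0.56, -0.288, 0.014], [0.613, -0.233, 0.236]]
taken_stand 0.71 [356, 203, 387, 232] 699 [[0.339, -0.224, 0.003], [0.37, -0.191, 0.028], [0.402, -0.163, 0.034]]
taken_stand 0.68 [376, 327, 511, 472] 9581 [[0.467, 0.231, 0.009], [0.523, 0.3, 0.07], [0.601, 0.35, 0.24]]
set_button 0.76 [292, 303, 311, 321] 204 [[0.621, -0.04, 0.015], [0.635, -0.023, 0.022], [0.649, -0.009, 0.025]]
wrap_puck 0.78 [453, 327, 488, 346] 190 [[0.329, 0.16, 0.009], [0.366, 0.174, 0.02], [0.384, 0.196, 0.024]]
label_roll 0.97 [357, 203, 389, 230] 672 [[0.339, -0.224, 0.003], [0.369, -0.191, 0.028], [0.402, -0.163, 0.034]]
label_roll 0.23 [368, 237, 392, 311] 1378 [[0.445, -0.036, 0.012], [0.484, 0.025, 0.081], [0.507, 0.042, 0.158]]
whit
[... 2408 characters left out ...]
0488092e+00, -3.66523048e-05,
        1.36071272e+00, -1.21013101e-01]), 'dq': array([-0.00043724,  0.00030123, -0.00240876, -0.00011877,  0.00070359,
       -0.00154   ]), 'joint_torque': array([ 1.82500062e-03, -4.16645408e+01, -2.46092677e+01, -6.50240395e-05,
        1.20188183e-04, -3.22786150e-06]), 'tcp_pos': array([ 0.20888088, -0.53575724,  0.24532737]), 'tool_rot': array([[ 3.63303776e-01, -9.31670739e-01, -1.37412928e-05],
       [-9.31670736e-01, -3.63303773e-01, -9.08047863e-05],
       [ 7.96078988e-05,  4.57920821e-05, -9.99999996e-01]]), 'force': array([ 0.05338931, -0.41497336,  0.58939923]), 'torque': array([0.03944047, 0.0172105 , 0.0236533 ]), 'width': 0.9996437673589663}
```

```bash
python3 - <<'E'
import cv2,pickle,sys
import numpy as np
a=cv2.imread('pics/scene0.png');b=cv2.imread('pics/top0.png')
cv2.imwrite('pics/s2.png',cv2.resize(a[130:480,180:520],None,fx=1.7,fy=1.7,interpolation=2))
cv2.imwrite('pics/t2.png',cv2.resize(b[130:345,90:515],None,fx=1.88,fy=1.88,interpolation=2))
E
```

```text
(no output)
```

View pics/s2.png

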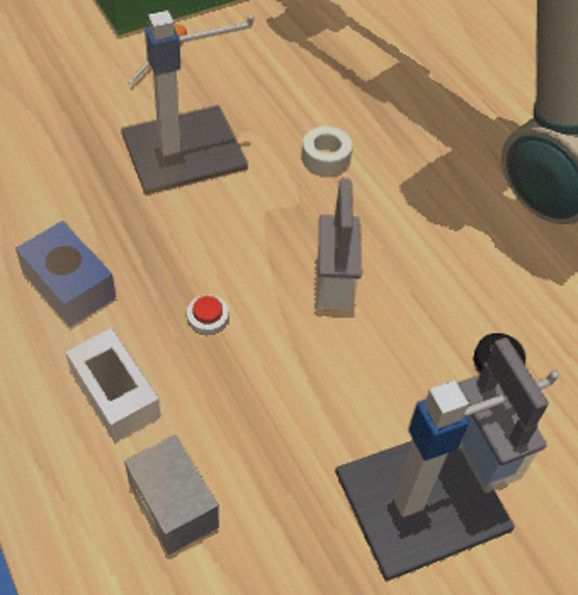

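View pics/t2.png

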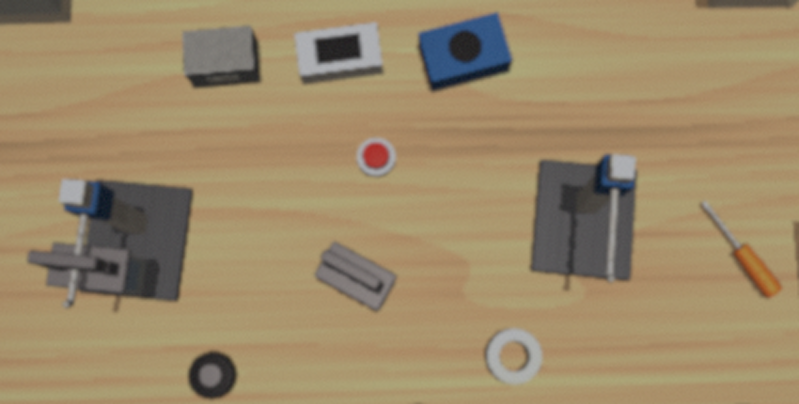

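The empty hook is on the robot's right (scene crop: post near (165,110), hook tip at (250,22)). The loose case is mid-table and the button is at about (208,310). The left stand carries the blue case. Next I'll measure the exact poses offline from these pictures.

```bash
cat > m.py <<'E'
from h import *
for n in ['scene0','top0']:
    d=pickle.load(open(n+'.pkl','rb')); W=cloud(d); P=W.reshape(-1,3); P=P[~np.isnan(P[:,0])]
    def sel(x0,x1,y0,y1,z0,z1):
        m=(P[:,0]>x0)&(P[:,0]<x1)&(P[:,1]>y0)&(P[:,1]<y1)&(P[:,2]>z0)&(P[:,2]<z1); return P[m]
    def mar(q,t):
        if len(q)<4: print(n,t,len(q));return
        r=cv2.minAreaRect(q[:,:2].astype(np.float32)*1000); print(n,t,len(q),'ctr',np.round(r[0],1),'size',np.round(r[1],1),'ang',round(r[2],1),'zmed',np.round(np.median(q[:,2]),4), 'mean',np.round(q.mean(0),4))
    mar(sel(.4,.55,-.08,.08,.148,.165),'headertop')
    mar(sel(.4,.55,-.08,.08,.12,.165),'bar')
    mar(sel(.4,.55,-.08,.08,.074,.086),'lid')
    mar(sel(.4,.7,-.4,-.2,.008,.016),'base')
    mar(sel(.4,.7,-.4,-.2,.234,.25),'posttop')
    q=sel(.4,.57,-.4,-.2,.19,.217); mar(q,'arm')
    if len(q)>10:
        c=q[:,:2].mean(0); u,s,v=np.linalg.svd(q[:,:2]-c); print('armdir',v[0],'deg',np.degrees(np.arctan(v[0][1]/v[0][0])),c, 'xrange',q[:,0].min(),q[:,0].max(), q[:,2].max())
    q=sel(.58,.7,-.1,.05,.02,.04); mar(q,'button')
    q=sel(.58,.7,-.1,.05,.006,.04); mar(q,'housing')
E
python3 m.py
```

```text
scene0 headertop 231 ctr [470.2  -1.3] size [74.9 14.5] ang 60.5 zmed 0.1564 mean [0.4727 0.0023 0.1562]
scene0 bar 334 ctr [470.3  -1.1] size [75.4 14.6] ang 60.4 zmed 0.1552 mean [0.476  0.0068 0.1496]
scene0 lid 637 ctr [469.1  -1.7] size [93.6 49.3] ang 59.9 zmed 0.0807 mean [0.4752 0.0044 0.0806]
scene0 base 2071 ctr [ 504.8 -290.2] size [139.8 233.9] ang 80.1 zmed 0.0127 mean [ 0.5446 -0.2901  0.0126]
scene0 posttop 125 ctr [ 564.5 -300. ] size [30.2 25.9] ang 82.6 zmed 0.2396 mean [ 0.5653 -0.2983  0.2393]
scene0 arm 281 ctr [ 507.2 -289.6] size [125.6  22.3] ang 1.8 zmed 0.2028 mean [ 0.5165 -0.287   0.2031]
armdir [0.9995579  0.02973224] deg 1.7037829255357229 [ 0.51647224 -0.28701206] xrange 0.4443178281702807 0.5699009938472025 0.21683769387503843
scene0 button 183 ctr [634.1 -25.8] size [34.1 34.3] ang 3.1 zmed 0.0225 mean [ 0.634  -0.0255  0.0225]
scene0 housing 443 ctr [634.3 -25.7] size [49.7 51.7] ang 44.0 zmed 0.016 mean [ 0.6359 -0.0213  0.0169]
top0 headertop 229 ctr [468.7  -1.7] size [74.1 13.9] ang 60.0 zmed 0.1549 mean [ 0.4685 -0.0018  0.1548]
top0 bar 255 ctr
[... 153 characters left out ...]
mean [ 0.4662 -0.0031  0.0792]
top0 base 2209 ctr [ 541.9 -298.5] size [130.8 150.3] ang 82.7 zmed 0.0115 mean [ 0.5341 -0.2893  0.0116]
top0 posttop 170 ctr [ 562.1 -301.5] size [26.3 27. ] ang 83.2 zmed 0.239 mean [ 0.5615 -0.3009  0.239 ]
top0 arm 296 ctr [ 505.1 -299. ] size [127.1  34.2] ang 0.5 zmed 0.2033 mean [ 0.5117 -0.2924  0.2049]
armdir [-0.99806947  0.06210738] deg -3.560782467199807 [ 0.51172596 -0.29239793] xrange 0.4414782650195488 0.5685532509473883 0.21695952522518736
top0 button 105 ctr [631.6 -26. ] size [33.4 33.6] ang 44.4 zmed 0.0221 mean [ 0.6324 -0.0259  0.0223]
top0 housing 339 ctr [646.9 -33.8] size [114.4 106.6] ang 61.1 zmed 0.0157 mean [ 0.631  -0.0265  0.0159]
```

```bash
cat >> m.py <<'E'
    print(n)
    q=sel(.435,.535,-.32,-.26,.192,.218)
    x=q[:,0]; A=np.polyfit(x,q[:,1],1); print('arm slope',A,np.degrees(np.arctan(A[0])),'std',(q[:,1]-np.polyval(A,x)).std(), len(q), 'z med',np.median(q[:,2]),'xmin',x.min())
    for a in np.arange(.44,.54,.02):
        s=q[(x>=a)&(x<a+.02)]; print(round(a,2),np.round(np.median(s,axis=0),4),len(s))
E
python3 m.py | grep -A8 -E "^(scene0|top0)$"
```

```text
scene0
arm slope [-0.12016189 -0.23071189] -6.851917071528998 std 0.002358716412113746 163 z med 0.20256158058854148 xmin 0.4443178281702807
0.44 [ 0.4499 -0.2847  0.2047] 38
0.46 [ 0.4707 -0.2872  0.2023] 33
0.48 [ 0.4908 -0.2892  0.2018] 32
0.5 [ 0.51   -0.2923  0.2022] 35
0.52 [ 0.5272 -0.2939  0.2018] 25
0.54 [nan nan nan] 0
top0 headertop 229 ctr [468.7  -1.7] size [74.1 13.9] ang 60.0 zmed 0.1549 mean [ 0.4685 -0.0018  0.1548]
--
top0
arm slope [-0.12461982 -0.23043076] -7.103567784506013 std 0.0022547214270571673 179 z med 0.2028031948071721 xmin 0.4414782650195488
0.44 [ 0.45   -0.2863  0.2053] 36
0.46 [ 0.4705 -0.2891  0.2023] 38
0.48 [ 0.4896 -0.2913  0.2027] 39
0.5 [ 0.5101 -0.2941  0.2025] 39
0.52 [ 0.528  -0.2963  0.2028] 27
0.54 [nan nan nan] 0
  return _methods._mean(a, axis=axis, dtype=dtype,
  ret = um.true_divide(
```

```bash
cat > mv.py <<'E'
from h import *
import sys
a=list(map(float,sys.argv[1:])); s=env.sense(); R=s['tool_rot']
cur=np.degrees(np.arctan2(R[1,0],R[0,0]))
print('t',s['time'],'tcp',np.round(s['tcp_pos'],4),'yaw',round(cur,2),'F',np.round(s['force'],2),'w',round(s['width'],3))
if len(a)>=4:
    d=R.T@(np.array(a[:3])-s['tcp_pos']); print('norm shift',np.round(d/0.4,4),'dist',np.linalg.norm(d),'turn',round(-(a[3]-cur)/120,4))
E
python3 mv.py .34 -.27 .29 -30
```

```text
t 1.65 tcp [ 0.2089 -0.5358  0.2453] yaw -68.7 F [ 0.05 -0.41  0.59] w 1.0
norm shift [-0.4999 -0.5468 -0.1117] dist 0.29969113299862704 turn -0.3225
```

Call:
step_arm([
  [60,-0.5,-0.547,-0.112,-0.3225],
  [60,-0.5,-0.547,-0.112,-0.3225],
  [60,-0.5,-0.547,-0.112,-0.3225],
  [60,-0.5,-0.547,-0.112,-0.3225],
  [60,-0.5,-0.547,-0.112,-0.3225],
  [60,-0.5,-0.547,-0.112,-0.3225],
  [60,-0.5,-0.547,-0.112,-0.3225],
])

```text
time: 2.35
tcp_pos: [0.3421, -0.2649, 0.2915]
tool_rot: [[0.87, -0.494, 0.003], [-0.494, -0.87, 0.001], [0.002, -0.003, -1.0]]
force: [0.1, -0.3, 0.1]
width: 0.701
```

```bash
python3 mv.py .4694 -.0015 .25 -30
```

```text
t 2.35 tcp [ 0.3421 -0.2649  0.2915] yaw -29.59 F [ 0.07 -0.32  0.09] w 0.701
norm shift [-0.0487 -0.7295  0.1056] dist 0.2954911327162603 turn 0.0034
```

Call:
step_arm([
  [60,-0.049,-0.729,0.1,0],
  [60,-0.049,-0.729,0.1,0],
  [60,-0.049,-0.729,0.1,0],
  [60,-0.049,-0.729,0.1,0],
  [60,-0.049,-0.729,0.1,0],
  [60,-0.049,-0.729,0.1,0],
  [60,-0.049,-0.729,0.1,0],
  [60,-0.049,-0.729,0.1,0],
])

```text
time: 3.15
tcp_pos: [0.469, -0.0075, 0.2496]
tool_rot: [[0.867, -0.498, -0.001], [-0.498, -0.867, -0.001], [-0.001, 0.001, -1.0]]
force: [-0.3, -0.5, -1.1]
width: 0.704
```

```bash
python3 - <<'E'
from h import *
d=shot('wrist','w1')
W=cloud(d);P=W.reshape(-1,3); P=P[~np.isnan(P[:,0])]
for z0,z1 in [(.148,.165),(.072,.088)]:
    m=(P[:,0]>.4)&(P[:,0]<.55)&(abs(P[:,1])<.08)&(P[:,2]>z0)&(P[:,2]<z1)
    q=P[m]; r=cv2.minAreaRect(q[:,:2].astype(np.float32)*1000); print(len(q),r,np.median(q[:,2]))
E
python3 mv.py .4694 -.0015 .15 -30
```

```text
2255 ((471.2275695800781, -3.487499237060547), (73.34202575683594, 13.998358726501465), 59.57537078857422) 0.15485857375192516
3990 ((471.03460693359375, -3.9056854248046875), (90.52971649169922, 50.23359298706055), 59.81070327758789) 0.07901397777624736
t 3.2 tcp [ 0.4688 -0.0083  0.2499] yaw -29.97 F [ 0.25 -0.41 -0.14] w 0.708
norm shift [-0.0072 -0.0159  0.2497] dist 0.10011682364684808 turn 0.0002
```

View pics/w1.png

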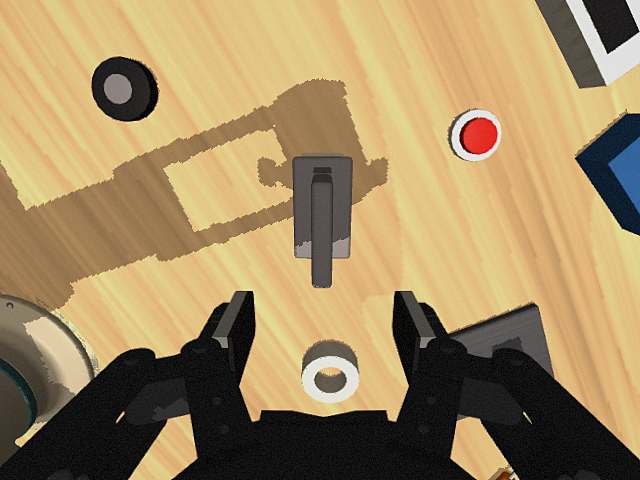

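The wrist view shows the case header centred between the jaws at about (322,230), lined up with the jaw axis. I'm descending to grip it.

Call:
step_arm([
  [60,-0.005,-0.014,0.12,0],
  [60,-0.005,-0.014,0.2,0],
  [60,-0.005,-0.014,0.252,0],
  [60,-0.005,-0.014,0.252,0],
  [60,-0.005,-0.014,0.252,0],
  [5,-0.005,-0.014,0.252,0],
  [5,-0.005,-0.014,0.252,0],
  [5,-0.005,-0.014,0.252,0],
  [5,-0.005,-0.014,0.252,0],
  [5,-0.005,-0.014,0.252,0],
  [5,-0.005,-0.014,0.252,0],
  [5,-0.005,-0.014,0.252,0],
])

```text
time: 4.4
tcp_pos: [0.4711, -0.0021, 0.1505]
tool_rot: [[0.866, -0.5, 0.003], [-0.5, -0.866, -0.001], [0.003, -0.001, -1.0]]
force: [0.3, -0.8, 6.0]
width: 0.15
```

```bash
python3 mv.py .47 -.0023 .25 -30
```

```text
t 4.4 tcp [ 0.4711 -0.0021  0.1505] yaw -29.98 F [ 0.33 -0.79  5.97] w 0.15
norm shift [-0.0013  0.0017 -0.2488] dist 0.09951882754663735 turn 0.0002
```

Call:
step_arm([
  [5,0,0,-0.08,0],
  [5,0,0,-0.18,0],
  [5,0,0,-0.268,0],
  [5,0,0,-0.268,0],
  [5,0,0,-0.268,0],
  [5,0,0,-0.268,0],
])

```text
time: 5.0
tcp_pos: [0.4685, -0.0014, 0.2546]
tool_rot: [[0.866, -0.5, -0.004], [-0.5, -0.866, 0.001], [-0.004, 0.002, -1.0]]
force: [-0.1, 0.5, -2.6]
width: 0.149
```

```bash
python3 mv.py .3965 -.2793 .256 -7.1
```

```text
t 5.0 tcp [ 0.4685 -0.0014  0.2546] yaw -29.99 F [-0.1   0.5  -2.61] w 0.149
norm shift [ 0.1913  0.6916 -0.003 ] dist 0.2870396230354049 turn -0.1908
```

Call:
step_arm([
  [5,0.02,0.0692,-0.003,-0.05],
  [5,0.05,0.173,-0.003,-0.1],
  [5,0.0765,0.2766,-0.003,-0.15],
  [5,0.105,0.38,-0.003,-0.191],
  [5,0.134,0.484,-0.003,-0.191],
  [5,0.163,0.588,-0.003,-0.191],
  [5,0.183,0.66,-0.003,-0.191],
  [5,0.191,0.6916,-0.003,-0.191],
  [5,0.191,0.6916,-0.003,-0.191],
  [5,0.191,0.6916,-0.003,-0.191],
  [5,0.191,0.6916,-0.003,-0.191],
])

```text
time: 6.1
tcp_pos: [0.398, -0.2778, 0.2573]
tool_rot: [[0.993, -0.122, -0.001], [-0.122, -0.993, 0.002], [-0.001, -0.002, -1.0]]
force: [0.4, 0.2, -2.9]
width: 0.146
```

```bash
python3 mv.py .4908 -.291 .256 -7.1; python3 - <<'E'
from h import *
for n in ['scene','top']:
    d=shot(n,n+'1'); W=cloud(d); P=W.reshape(-1,3); P=P[~np.isnan(P[:,0])]
    for z0,z1,t in [(.175,.196,'lid'),(.25,.27,'bar')]:
        m=(P[:,0]>.33)&(P[:,0]<.437)&(P[:,1]>-.36)&(P[:,1]<-.2)&(P[:,2]>z0)&(P[:,2]<z1); q=P[m]
        if len(q)>5:
            r=cv2.minAreaRect(q[:,:2].astype(np.float32)*1000); print(n,t,len(q),r,np.median(q[:,2]),q[:,2].max())
a=cv2.imread('pics/scene1.png');b=cv2.imread('pics/top1.png')
cv2.imwrite('pics/c1.png',np.hstack([cv2.resize(a[90:290,220:420],(400,400)),cv2.resize(b[180:340,330:490],(400,400))]))
E
```

```text
t 6.1 tcp [ 0.398  -0.2778  0.2573] yaw -6.99 F [ 0.42  0.16 -2.93] w 0.146
norm shift [0.2344 0.0046 0.003 ] dist 0.09378474499111297 turn 0.0009
scene lid 498 ((398.3009338378906, -275.979248046875), (92.67298889160156, 50.86857986450195), 82.30854034423828) 0.1866885682760992 0.19588823146861767
scene bar 217 ((397.5973205566406, -267.1364440917969), (37.82563781738281, 51.55991744995117), 19.242311477661133) 0.262051305081712 0.26948484921387
top lid 254 ((400.06976318359375, -260.2308349609375), (55.21229934692383, 49.45212173461914), 86.03369903564453) 0.18573035105013236 0.19518045414415458
top bar 44 ((401.4021911621094, -246.0180206298828), (9.840742111206055, 14.802891731262207), 51.011009216308594) 0.26216857710530495 0.2657196379899845
```

View pics/c1.png

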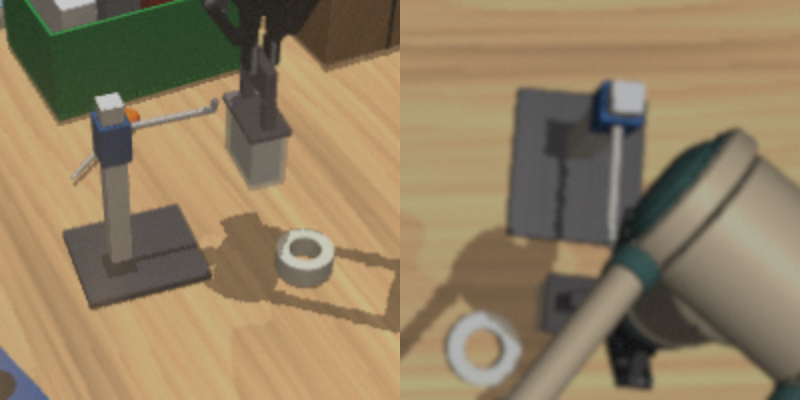

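The window is level with the hook arm: lid top is 0.186, so the window spans about 0.186–0.222 and the tip tops out at 0.214. In the scene half, the tip at (212,105) points at the case. Inserting along the arm now.

Call:
step_arm([
  [5,0.03,0.006,0.003,0],
  [5,0.075,0.006,0.003,0],
  [5,0.12,0.006,0.003,0],
  [5,0.165,0.006,0.003,0],
  [5,0.205,0.006,0.003,0],
  [5,0.232,0.006,0.003,0],
  [5,0.232,0.006,0.003,0],
  [5,0.232,0.006,0.003,0],
  [5,0.232,0.006,0.003,0],
])

```text
time: 7.1
tcp_pos: [0.489, -0.293, 0.2565]
tool_rot: [[0.992, -0.123, -0.001], [-0.123, -0.992, 0.0], [-0.001, -0.0, -1.0]]
force: [-0.3, -0.1, -2.6]
width: 0.149
```

```bash
python3 mv.py .4908 -.291 .238 -7.1; python3 - <<'E'
from h import *
for n in ['scene']:
    d=shot(n,n+'2'); W=cloud(d); P=W.reshape(-1,3); P=P[~np.isnan(P[:,0])]
    m=(P[:,0]>.45)&(P[:,0]<.53)&(P[:,1]>-.36)&(P[:,1]<-.2)&(P[:,2]>.175)&(P[:,2]<.192); q=P[m]
    r=cv2.minAreaRect(q[:,:2].astype(np.float32)*1000); print(n,len(q),r,np.median(q[:,2]))
a=cv2.imread('pics/scene2.png')
cv2.imwrite('pics/c2.png',cv2.resize(a[90:250,220:380],(600,600),interpolation=2))
E
```

```text
t 7.1 tcp [ 0.489  -0.293   0.2565] yaw -7.08 F [-0.31 -0.13 -2.57] w 0.149
norm shift [ 0.0039 -0.0056  0.0462] dist 0.018700740142452547 turn 0.0002
scene 420 ((489.3435363769531, -292.1509704589844), (95.00859832763672, 51.14289093017578), 82.88346099853516) 0.18548208287436252
```

View pics/c2.png

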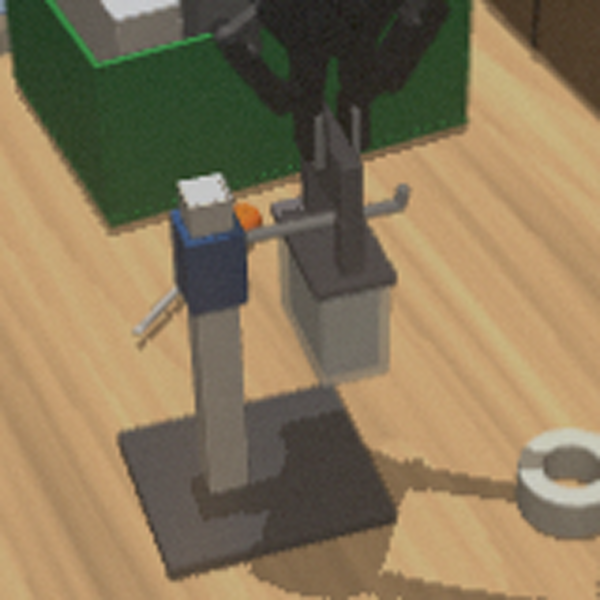

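The hook passes through the window: the arm runs from the sleeve at (245,235) through the header to the tip at (405,195). I'll lower it in stages and watch the force.

Call:
step_arm([
  [5,0,0,0.02,0],
  [5,0,0,0.04,0],
  [5,0,0,0.055,0],
  [5,0,0,0.066,0],
  [5,0,0,0.066,0],
  [5,0,0,0.066,0],
  [5,0,0,0.066,0],
])

```text
time: 7.85
tcp_pos: [0.4892, -0.2932, 0.2304]
tool_rot: [[0.992, -0.123, -0.001], [-0.123, -0.992, -0.0], [-0.001, 0.0, -1.0]]
force: [-2.5, 0.6, 1.4]
width: 0.145
```

```bash
python3 mv.py; python3 - <<'E'
from h import *
d=shot('scene','scene3')
W=cloud(d); P=W.reshape(-1,3); P=P[~np.isnan(P[:,0])]
m=(P[:,0]>.45)&(P[:,0]<.53)&(P[:,1]>-.36)&(P[:,1]<-.2)&(P[:,2]>.14)&(P[:,2]<.174); q=P[m]
print(np.median(q[:,2]))
a=cv2.imread('pics/scene3.png')
cv2.imwrite('pics/c3.png',cv2.resize(a[90:250,220:380],(600,600),interpolation=2))
E
```

```text
t 7.85 tcp [ 0.4892 -0.2932  0.2304] yaw -7.08 F [-2.51  0.57  1.4 ] w 0.145
0.15921502791293785
```

View pics/c3.png

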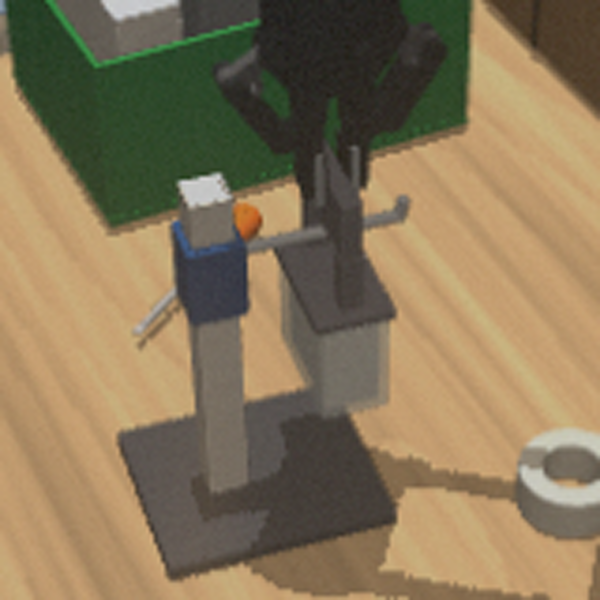

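Force change is +4.0 N, which means about 9 mm of sink, and the 26 mm drop agrees. I'm lowering 7.2 mm more and holding.

Call:
step_arm([
  [5,0,0,0.006,0],
  [5,0,0,0.012,0],
  [5,0,0,0.018,0],
  [5,0,0,0.018,0],
  [5,0,0,0.018,0],
  [5,0,0,0.018,0],
  [5,0,0,0.018,0],
  [5,0,0,0.018,0],
  [5,0,0,0.018,0],
])

```text
time: 8.8
tcp_pos: [0.4896, -0.2934, 0.223]
tool_rot: [[0.992, -0.123, 0.0], [-0.123, -0.992, -0.0], [0.0, 0.0, -1.0]]
force: [-3.5, 0.1, 4.6]
width: 0.148
```

```bash
python3 mv.py; python3 - <<'E'
from h import *
d=shot('scene','scene4')
W=cloud(d); P=W.reshape(-1,3); P=P[~np.isnan(P[:,0])]
m=(P[:,0]>.45)&(P[:,0]<.53)&(P[:,1]>-.36)&(P[:,1]<-.2)&(P[:,2]>.14)&(P[:,2]<.165); q=P[m]
print(np.median(q[:,2]))
a=cv2.imread('pics/scene4.png')
cv2.imwrite('pics/c4.png',cv2.resize(a[110:210,240:340],(600,600),interpolation=2))
E
```

```text
t 8.8 tcp [ 0.4896 -0.2934  0.223 ] yaw -7.08 F [-3.46  0.12  4.63] w 0.148
0.15227260565716944
```

View pics/c4.png

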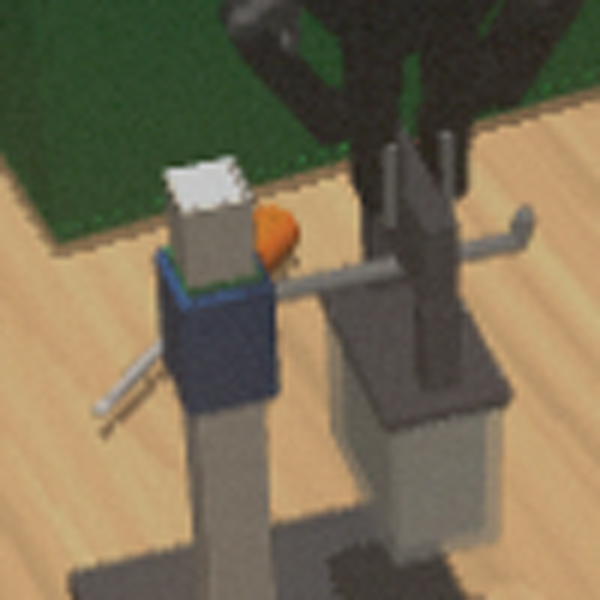

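A green sliver shows above the sleeve at about (210,283) and no red. The force puts the sink at about 16–17 mm, held for more than 0.6 s. Next I'll ease up to the free-hang height and release.

Call:
step_arm([
  [5,0,0,-0.008,0],
  [5,0,0,-0.016,0],
  [5,0,0,-0.023,0],
  [5,0,0,-0.026,0],
  [5,0,0,-0.026,0],
  [5,0,0,-0.026,0],
  [5,0,0,-0.026,0],
])

```text
time: 9.55
tcp_pos: [0.49, -0.2933, 0.2332]
tool_rot: [[0.992, -0.123, 0.001], [-0.123, -0.992, 0.0], [0.001, -0.0, -1.0]]
force: [-0.9, -1.2, -0.1]
width: 0.148
```

```bash
python3 mv.py
```

```text
t 9.55 tcp [ 0.49   -0.2933  0.2332] yaw -7.08 F [-0.92 -1.24 -0.07] w 0.148
```

Call:
step_arm([
  [16,0,0,0,0],
  [20,0,0,0,0],
  [24,0,0,0,0],
  [30,0,0,0,0],
  [36,0,0,0,0],
  [40,0,0,0,0],
  [40,0,0,0,0],
  [40,0,0,0,0],
  [40,0,0,0,0],
  [40,0,0,0,0],
])

```text
time: 10.55
tcp_pos: [0.4896, -0.2933, 0.2333]
tool_rot: [[0.992, -0.123, 0.0], [-0.123, -0.992, -0.0], [0.0, 0.0, -1.0]]
force: [-0.1, -0.5, 0.0]
width: 0.472
```

```bash
python3 mv.py; python3 - <<'E'
from h import *
d=shot('scene','scene5')
W=cloud(d); P=W.reshape(-1,3); P=P[~np.isnan(P[:,0])]
m=(P[:,0]>.45)&(P[:,0]<.53)&(P[:,1]>-.36)&(P[:,1]<-.2)&(P[:,2]>.15)&(P[:,2]<.175); q=P[m]
print(np.median(q[:,2]))
a=cv2.imread('pics/scene5.png')
cv2.imwrite('pics/c5.png',cv2.resize(a[110:210,240:340],(600,600),interpolation=2))
E
```

```text
t 10.55 tcp [ 0.4896 -0.2933  0.2333] yaw -7.08 F [-0.12 -0.5   0.02] w 0.472
0.16241788665644452
```

View pics/c5.png

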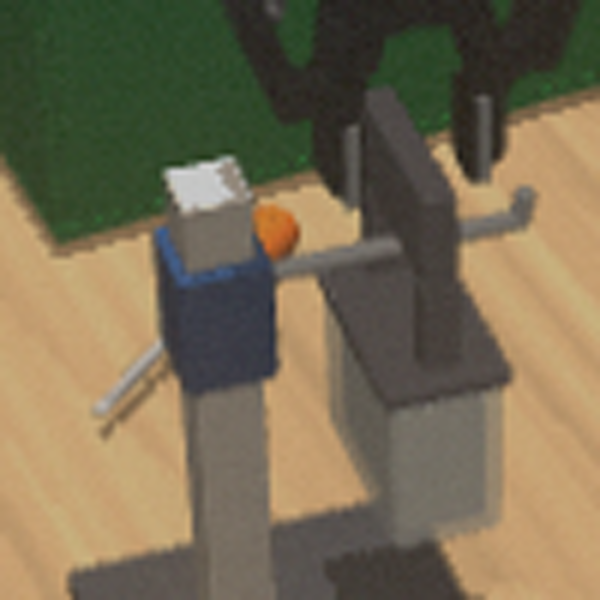

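The case hangs upright on the hook with the fingers clear on both sides, at about (350,170) and (480,140). Retreating straight up.

Call:
step_arm([
  [40,0,0,-0.03,0],
  [40,0,0,-0.08,0],
  [40,0,0,-0.16,0],
  [40,0,0,-0.2,0],
  [40,0,0,-0.2,0],
])

```text
time: 11.1
tcp_pos: [0.4909, -0.2943, 0.3171]
tool_rot: [[0.992, -0.123, 0.006], [-0.123, -0.992, -0.004], [0.006, 0.004, -1.0]]
force: [0.4, 0.3, -0.3]
width: 0.467
```

```bash
python3 mv.py .633 -.0259 .2 -7.1
```

```text
t 11.1 tcp [ 0.4909 -0.2943  0.3171] yaw -7.08 F [ 0.41  0.27 -0.26] w 0.467
norm shift [ 0.2682 -0.7106  0.2917] dist 0.32545314369802913 turn 0.0002
```

Call:
step_arm([
  [0,0.045,-0.118,0,0],
  [0,0.09,-0.237,0,0],
  [0,0.134,-0.355,0.02,0],
  [0,0.179,-0.474,0.12,0],
  [0,0.224,-0.592,0.22,0],
  [0,0.268,-0.7106,0.29,0],
  [0,0.268,-0.7106,0.29,0],
  [0,0.268,-0.7106,0.29,0],
  [0,0.268,-0.7106,0.29,0],
])

```text
time: 12.0
tcp_pos: [0.6303, -0.0238, 0.1958]
tool_rot: [[0.993, -0.121, -0.003], [-0.121, -0.993, -0.0], [-0.003, 0.001, -1.0]]
force: [0.3, -0.8, -0.3]
width: -0.0
```

```bash
python3 mv.py .633 -.0259 .055 -7.1; python3 - <<'E'
from h import *
d=shot('wrist','w6'); W=cloud(d);P=W.reshape(-1,3)
C=d['color'].reshape(-1,3).astype(int); m=(C[:,0]>150)&(C[:,1]<90)&(C[:,2]<90)&(P[:,2]>.01)&(P[:,2]<.035)
q=P[m]; print(len(q),cv2.minAreaRect(q[:,:2].astype(np.float32)*1000),np.median(q[:,2]))
E
```

```text
t 12.0 tcp [ 0.6303 -0.0238  0.1958] yaw -6.97 F [ 0.27 -0.79 -0.32] w -0.0
norm shift [0.0083 0.0041 0.352 ] dist 0.14083770934325823 turn 0.0011
1105 ((634.9458618164062, -28.127704620361328), (33.07146453857422, 33.21084213256836), 32.21807098388672) 0.021100950185300754
```

View pics/w6.png

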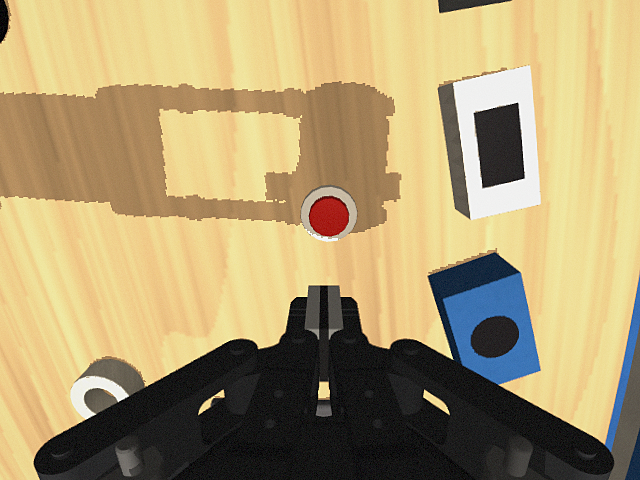

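The button shows at (328,215), straight ahead of the shut fingers, and all three cameras agree within 3 mm. Its top is at z of about 0.0215. Descending to press.

Call:
step_arm([
  [0,0.009,0.005,0.12,0],
  [0,0.009,0.005,0.24,0],
  [0,0.009,0.005,0.34,0],
  [0,0.009,0.005,0.38,0],
  [0,0.009,0.005,0.38,0],
  [0,0.009,0.005,0.38,0],
])

```text
time: 12.65
tcp_pos: [0.6351, -0.0283, 0.0466]
tool_rot: [[0.992, -0.125, 0.002], [-0.125, -0.992, -0.001], [0.002, 0.0, -1.0]]
force: [0.8, -0.7, 0.9]
width: -0.004
```

```bash
python3 mv.py .6335 -.0265 .029 -7.1
```

```text
t 12.65 tcp [ 0.6351 -0.0283  0.0466] yaw -7.16 F [ 0.84 -0.71  0.9 ] w -0.004
norm shift [-0.0047 -0.0039  0.044 ] dist 0.017768873595533967 turn -0.0005
```

Call:
step_arm([
  [0,-0.003,-0.002,0.018,0],
  [0,-0.003,-0.002,0.03,0],
  [0,-0.003,-0.002,0.038,0],
  [0,-0.003,-0.002,0.042,0],
  [0,-0.003,-0.002,0.042,0],
  [0,-0.003,-0.002,0.042,0],
])

```text
time: 13.25
tcp_pos: [0.6343, -0.0263, 0.03]
tool_rot: [[0.992, -0.123, 0.003], [-0.123, -0.992, -0.001], [0.003, 0.001, -1.0]]
force: [-0.6, -1.7, 6.9]
width: 0.004
```

Call:
step_arm([
  [0,0,0,0.003,0],
  [0,0,0,0.006,0],
  [0,0,0,0.006,0],
  [0,0,0,0.006,0],
])

```text
time: 13.65
tcp_pos: [0.6344, -0.0263, 0.0298]
tool_rot: [[0.992, -0.123, 0.004], [-0.123, -0.992, -0.001], [0.004, 0.001, -1.0]]
force: [-4.3, -1.3, 18.9]
width: 0.001
```

The button is bottomed: force rose to 19 N with no further travel. Releasing upwards.

Call:
step_arm([
  [0,0,0,-0.02,0],
  [0,0,0,-0.06,0],
  [0,0,0,-0.16,0],
  [0,0,0,-0.28,0],
  [0,0,0,-0.4,0],
  [0,0,0,-0.4,0],
  [0,0,0,-0.4,0],
])

```text
time: 14.35
tcp_pos: [0.6337, -0.0258, 0.1876]
tool_rot: [[0.992, -0.123, 0.003], [-0.123, -0.992, -0.0], [0.003, 0.0, -1.0]]
force: [0.4, 0.7, -0.6]
width: 0.002
```

```bash
python3 mv.py; python3 - <<'E'
from h import *
d=shot('scene','scene7')
W=cloud(d); P=W.reshape(-1,3); P=P[~np.isnan(P[:,0])]
def s(x0,x1,y0,y1,z0,z1):
    m=(P[:,0]>x0)&(P[:,0]<x1)&(P[:,1]>y0)&(P[:,1]<y1)&(P[:,2]>z0)&(P[:,2]<z1); return P[m]
q=s(.45,.53,-.36,-.2,.15,.175); print('lid',cv2.minAreaRect(q[:,:2].astype(np.float32)*1000),np.median(q[:,2]))
q=s(.61,.66,-.06,.01,.018,.04); print('button',len(q),np.percentile(q[:,2],[50,90]))
d0=pickle.load(open('scene0.pkl','rb'))
cv2.imwrite('pics/c7.png',np.hstack([cv2.resize(d['color'][110:480,180:500,::-1],None,fx=1.6,fy=1.6)]))
E
```

```text
t 14.35 tcp [ 0.6337 -0.0258  0.1876] yaw -7.06 F [ 0.41  0.68 -0.59] w 0.002
lid ((472.0566711425781, -251.52896118164062), (18.155651092529297, 6.641895771026611), 63.17015075683594) 0.16206360034063094
button 202 [0.0223113  0.02455929]
```

View pics/c7.png

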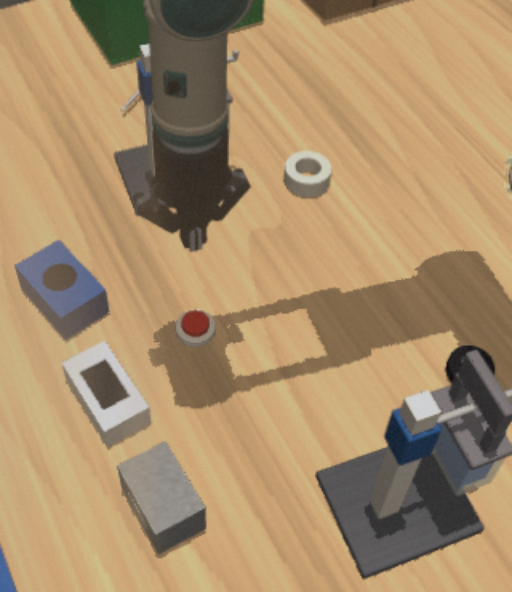

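The button is up again (top 0.0223) and the bystanders look unmoved. The arm hides the case here, so I'll check it from the top.

```bash
python3 - <<'E'
from h import *
for i in range(2):
    d=shot('top','top8%d'%i); W=cloud(d); P=W.reshape(-1,3); P=P[~np.isnan(P[:,0])]
    for z0,z1 in [(.15,.175),(.225,.2375)]:
        m=(P[:,0]>.43)&(P[:,0]<.535)&(P[:,1]>-.36)&(P[:,1]<-.2)&(P[:,2]>z0)&(P[:,2]<z1); q=P[m]
        print(len(q),cv2.minAreaRect(q[:,:2].astype(np.float32)*1000),np.median(q[:,2]))
cv2.imwrite('pics/t8.png',cv2.resize(d['color'][130:345,90:515,::-1],None,fx=1.88,fy=1.88))
E
```

```text
568 ((488.53643798828125, -292.10504150390625), (89.8199462890625, 50.405269622802734), 82.93745422363281) 0.16197556131922386
166 ((488.25933837890625, -294.2626953125), (73.97183227539062, 14.841216087341309), 82.41829681396484) 0.235897826246517
565 ((488.8450622558594, -291.75494384765625), (89.74224090576172, 50.64594268798828), 83.07228088378906) 0.16178820275496616
162 ((488.0970458984375, -294.5478210449219), (75.27078247070312, 14.676058769226074), 82.26850891113281) 0.23584412341562846
```

View pics/t8.png

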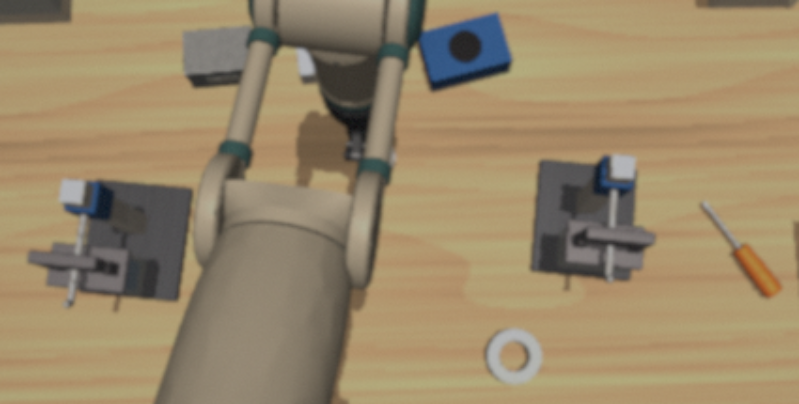

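The case hangs still and nearly upright at (489,-292) mm, with the hook sunk about 6 mm.

```bash
python3 -c "
from workcell import env
print(env.job_done())"
```

```text
the job is handed in; nothing more can be done
None
```

The case is hanging on the empty hook, the tug and the button press are done, and the job is handed in; it gives no verdict. The work took about 14.5 s of the 64 s allowed.

- **Tug:** I held the gripped case down for about 0.6 s, with the hook sunk 16–17 mm (from the force and the camera). The green band showed and red did not.
- **Release:** I eased up until the gripper carried almost no load, opened the fingers, and backed straight up.
- **Button:** I pressed until it stopped moving. Force rose from 7 to 19 N with only 0.2 mm more travel.

**Last checks:**
- **Case:** two top-camera pictures taken just before hand-in agree within about 0.5 mm. It hangs centred on the arm to within a few millimetres and tilts about 0.03 rad. The hook is sunk about 6 mm.
- **Button:** it is back up (top at 22 mm), and the gripper is clear of everything.
- **Other goods:** they look where they started, but I only compared them by eye.

Two things were not fully clean. The three cameras disagreed by 2–3 mm, so I used values between their readings. There was also a sideways force of up to 3.5 N on the gripper during the tug, which faded when I eased off.

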